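# Quick-spin tubes in the microcentrifuge

## Robot

A 7-joint arm with a two-finger parallel gripper is mounted at the origin on the work surface. World frame = base frame: x ahead of the robot, y to its left, z up, the work surface at z = 0. Lengths are in m, angles in rad, forces in N, time in s.
With the tool pointing down it reaches from about 0.4 to 0.925 m from the base axis. Payload 5.6 kg.
Tool frame: the origin (TCP) lies midway between the tips of the shut fingers; the grasp point (between the pads) lies 19 mm behind it (r.grip_depth is the distance from the TCP to the grasp point, in m); z points along the fingers, y is the line along which they close (so a half turn about z gives the same grasp; the last joint's range is limited). The gripper opens to 85 mm and grips with 20 to 120 N. Pads are 22 mm wide; open, the fingers measure 114 mm over their backs; the gripper's body (76 mm by 85 mm) begins 54 mm behind the grasp point. The pads swing forward as they close: fully open they stand 13 mm farther back than shut.
Start: joints at [1.256, 0.468, -0.012, 1.603, 0.006, 1.071, -0.056], TCP at [0.174, -0.626, 0.205] pointing down, gripper open.
Joint ranges: [-2.53, 2.53], [-0.31, 2.02], [-1.57, 1.55], [0.28, 2.44], [-1.29, 4.43], [0.15, 1.84], [-2.92, 2.92]. Speed limits (rad/s): [2.57, 2.57, 3.14, 3.14, 3.14, 3.14, 3.14].

## Interface

Orientations are given as a unit quaternion [w, x, y, z].
In Python, from plant import r, optics, job gives the robot as it stands.
- The arm moves only by the tool step_arm, never from a script. Its argument "series" is a list of rows, each a list of 7 numbers: the shift along the tool's x, y, z in m, then the turn, a rotation vector about the tool's x, y, z in rad, then the opening, from -1 (shut) to 1 (fully open). A call has 1 to 5 rows; each row shifts and turns the commanded pose from where the row before left it, along the tool's axes as they then stand; what a row does not reach is not made up. A row lasts 1/10 s, in which the tool goes at most 50 mm and 8.59 degrees, less where a joint would pass 70% of its speed; a pose out of reach is approached as far as the arm can. A call with a gripper value outside its range is refused whole. The fingers move at their own pace and stop on an object; the grip force is fixed at half the most. Time passes only in rows, so rows that do not move let the fingers close. It gives the time, the measured TCP pose, the force, the opening and the grip force at its end, in the units of the state.
- r.state(): the state, without advancing time (a new reading comes with each control period).
- optics.capture(name): name is "scene" or "side" or "wrist"; returns the picture (384x512x3 uint8, blue, green, red); there is no depth.
- optics.camera_params(name): a dict with "intrinsics" (3x3 intrinsics, pixels), "R" (3x3) and "t" (3): a world point X has camera coordinates R X + t; the wrist camera has in their place "T_tool_cam" (4x4, takes a point from camera to tool coordinates, whose origin is the TCP and whose axes are the flange's). Camera axes: x right, y down, z forward; pixel columns grow to the right and rows downward; lengths in m; the calibration is good to about 2 mm. A picture is of the moment at which its call begins: read the wrist's pose just before it. camera_params takes no time and is no camera call.
- job.sign_off(): hands the job in; it is judged then, once.
The state is a dict: "time_s": time; "joints": joint angles; "qvel": joint speeds; "effort": joint torques, N m; "eef_pos": TCP position; "tcp_rot": TCP orientation; "contact_force": force on the tool from outside, world axes, zero at the start; "moment": the same for the moment, N m; "gripper_width": finger opening in m; "grasp_force": force on a finger pad.
Only numpy, scipy, OpenCV 4.12 (cv2) and the standard library are available. Lean on these libraries where they do the work, as an engineer would, in place of code of your own. Each camera call takes 0.05 s, during which the arm holds its last target. There are 200 camera calls.

## Task

Give the tubes already loaded in the microcentrifuge a quick spin with the closed fingertips, in this order: press the red mains rocker over to on (its white-marked end down), press the lid down until it is fully shut, then press the blue short-spin key right down and keep it down. The rotor runs only while that key is held, so hold it for at least two seconds and finish with the finger still holding it down. Press no other key, do not lift the lid, and leave everything else on the bench where it stands.

Things in the scene. Friction and masses are not known exactly. Their poses are not given: they have to be found in the camera images.
- centrifuge: Cream benchtop microcentrifuge, fixed, 270 mm deep (its x), 240 mm wide (its y); origin at the centre of its underside on the bench, z up, its front (-x) turned roughly to the robot. The deck round the rotor bowl is 115 mm high, the lid hinged at the rear. In front of the deck a dark control panel slopes down at 20 degrees, from x = -55, height 115 mm, to x = -130, height 88 mm.
- panel (a point): Middle of the control panel's face. Out of the panel is (-0.342, 0, 0.940) in the centrifuge's frame; keys and rocker are pressed along the reverse of it. On it, from the centrifuge's +y to -y: red mains rocker at y = 85 mm, white lid-open key at 28, green start key at -22, blue short-spin key at -72. A flat display lies just behind the keys.
- mains (a joint): Red mains rocker, 34 mm long (up and down the slope) and 24 mm wide, a shallow V that tips about its middle: 0 rad = off (end nearest the robot stands up), 0.34 rad = on (that end down). It snaps over centre by itself at 0.17 rad and stays; about 4 N on the raised end moves it. On is above 0.30.
- mains_on (a point): Point on top of the rocker's white-marked on end (the end nearest the robot), 13 mm from the rocker's middle; it moves with the rocker. Off, it stands 11 mm out of the panel's face; switching on takes it about 4.5 mm down, square to the panel. A finger should stay on this end's side of the rocker's middle.
- lid (a joint): Lid angle in rad: 0 = fully shut (below 0.03 counts as shut), grows as it opens, stop at 1.2; it starts somewhere from 0.6 to 0.9. A stiff hinge: the lid stays where it is left, and about 2 N down on the front part moves it.
- lid_front (a point): Point on the lid's outer (upper) face, mid-width, 19 mm in from its front edge; it moves with the lid, 155 mm in front of the hinge axis and 16 mm out from it. The lid is a cream slab, 166 mm long from hinge to front, 228 mm wide and 20 mm thick, with a grey finger lip at the middle of its front edge that reaches 12 mm further. Shut, its upper face lies level at height 136 mm.
- lid_hinge (a point): Mid-point of the lid's hinge axis, which runs along the centrifuge's y at its rear, at x = 122 mm, height 120 mm in the centrifuge's frame.
- short_key (a joint): Blue short-spin key: 0 = up, grows to 0.004 m fully down along the panel's inward direction. Sprung: it needs 1.5 N to start, 4.7 N fully down, and rises when released. Above 0.0028 counts as down.
- short_key_top (a point): Centre of the blue key's round top, 19 mm across, 7 mm out of the panel's face when up; moves with the key.
- start_key (a joint): Green start key (same form and spring as the blue one), not to be pressed; above 0.0015 m counts as pressed.
- open_key (a joint): White lid-open key (same form and spring), not to be pressed; above 0.0015 m counts as pressed.
- tube_rack: Orange rack of small capped tubes, loose, 112 x 66 mm, 50 mm high with the tubes, standing at one side of the centrifuge; origin at the centre of its underside.
- tip_box: Clear and blue box of yellow pipette tips, loose, 120 x 84 mm, 59 mm high, standing at the other side of the centrifuge; origin at the centre of its underside.
- well_plate: Clear lidded 12-well plate with pink wells, loose, 127 x 85 mm, 22 mm high; origin at the centre of its underside.
- dish_stack: Stack of three round culture dishes, loose, 92 mm across, 45 mm high; origin at the centre of its underside.
- bottle: Reagent bottle with blue cap, loose, 64 mm across, 140 mm high; origin at the centre of its underside.
- pipette: White and grey pipette with blue push knob lying along its x, loose, 255 mm long, 29 mm high; origin on the bench near its middle.
- marker: White marker pen with red cap lying on the bench, loose, 130 mm long (its x), 13 mm thick; origin at the centre of its underside.

How it is judged:
By the outcome, as a careful person would: the job done as asked, in the order asked, and still so for the second after the job is handed in, while the arm keeps its last pose, push and grip.
It also fails if it takes over 51 s, if anything falls off the work surface, if the arm or the gripper's body presses on something with over 40 N, if the wrist force passes 120 N, or if a joint passes its speed limit or range.

## Working session

There is one attempt and no reset: what is moved stays moved. The work goes in short steps, Python scripts to look and compute and a tool call to move; the robot and the scene stay as the last step left them, time stands still between calls to the robot, and variables do not carry over. Pictures are saved under pics/ and viewed, at most 10 in all, crops included, and the job is handed in when it is done.

Besides the shell and the picture viewer there is one more tool, called after "Call:" as name([rows], argument=value, ...), one row to a line, values as JSON. step_arm: Moves the arm, as the interface text tells. Its arguments: {"type":"object","properties":{"series":{"type":"array"}},"required":["series"]}

```bash
mkdir -p pics
python3 - <<'E'
from plant import r,optics,job
import cv2,numpy as np
s=r.state(); print(s['time_s'],s['eef_pos'],s['tcp_rot'],s['contact_force'])
a=optics.capture("scene");b=optics.capture("side")
cv2.imwrite("pics/scene.png",a);cv2.imwrite("pics/side.png",b)
for n in("scene","side","wrist"):
  p=optics.camera_params(n);print(n,{k:np.round(v,3).tolist() for k,v in p.items()})
E
```

```text
0.0 [ 0.17425536 -0.62557367  0.2045124 ] [-8.81610615e-04  9.90785541e-01  1.35437069e-01 -1.85516772e-04] [ 0.06658158  0.23600235 -0.35071476]
scene {'intrinsics': [[390.021, 0.0, 246.203], [0.0, 390.021, 190.451], [0.0, 0.0, 1.0]], 'R': [[0.449, 0.893, 0.014], [0.686, -0.335, -0.646], [-0.572, 0.3, -0.763]], 't': [-0.262, -0.313, 1.62]}
side {'intrinsics': [[378.986, 0.0, 258.687], [0.0, 378.986, 186.7], [0.0, 0.0, 1.0]], 'R': [[-0.944, -0.33, -0.021], [-0.186, 0.582, -0.791], [0.273, -0.743, -0.611]], 't': [0.504, 0.202, 1.21]}
wrist {'intrinsics': [[340.528, 0.0, 252.554], [0.0, 340.528, 192.71], [0.0, 0.0, 1.0]], 'T_tool_cam': [[0.001, -0.961, -0.277, 0.07], [1.0, 0.001, -0.0, 0.001], [0.0, -0.277, 0.961, -0.169], [0.0, 0.0, 0.0, 1.0]]}
```

View pics/scene.png

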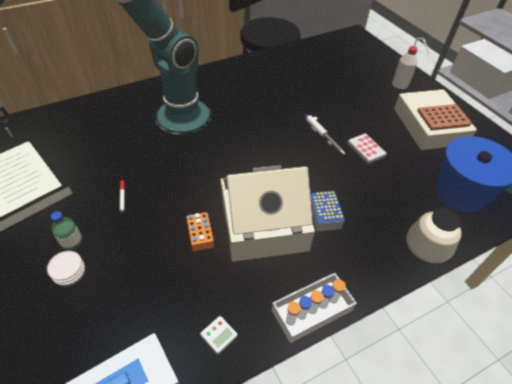

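View pics/side.png

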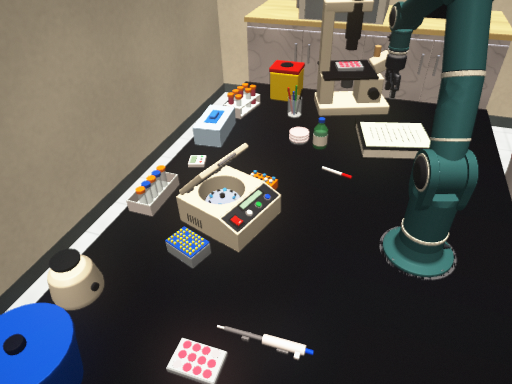

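The scene view shows the centrifuge at about (268,210), orange rack and tip box at its sides. In the side view the panel faces the robot: red rocker (238,220), white key ~(249,212), green (258,205), blue (267,198).

```bash
cat > h.py <<'E'
import numpy as np,cv2
from plant import r,optics
def ray(n,uv,st=None):
    p=optics.camera_params(n);K=np.array(p['intrinsics']);d=np.linalg.solve(K,[uv[0],uv[1],1.])
    if n=='wrist':
        from scipy.spatial.transform import Rotation as Ro
        q=st['tcp_rot'];R=Ro.from_quat([q[1],q[2],q[3],q[0]]).as_matrix();T=np.array(p['T_tool_cam'])
        return R@T[:3,3]+st['eef_pos'], R@T[:3,:3]@d
    R=np.array(p['R']);return -R.T@p['t'],R.T@d
def onz(n,uv,z,st=None):
    o,d=ray(n,uv,st);return o+d*(z-o[2])/d[2]
def blobs(img,lo,hi,box,amin=4):
    x0,y0,x1,y1=box;h=cv2.cvtColor(img[y0:y1,x0:x1],cv2.COLOR_BGR2HSV)
    m=cv2.inRange(h,np.array(lo),np.array(hi));n,_,s,c=cv2.connectedComponentsWithStats(m)
    return [(int(s[i,4]),(c[i]+[x0,y0]).round(1).tolist(),s[i,:4].tolist()) for i in range(1,n) if s[i,4]>=amin]
E
python3 - <<'E'
from h import *
a=cv2.imread("pics/side.png");B=(215,180,285,240)
for n,lo,hi in(("red",(0,150,80),(8,255,255)),("red2",(172,150,80),(180,255,255)),("green",(45,80,50),(85,255,255)),("blue",(100,120,60),(130,255,255)),("white",(0,0,200),(180,40,255))):
    for b in blobs(a,lo,hi,B): print(n,b,onz('side',b[1],.108).round(4))
c=a[135:250,170:290];cv2.imwrite("pics/c1.png",cv2.resize(c,None,fx=5,fy=5,interpolation=cv2.INTER_CUBIC))
E
```

```text
red (80, [236.0, 220.2], [15, 35, 13, 11]) [0.5517 0.1558 0.108 ]
green (28, [258.2, 203.5], [41, 21, 6, 6]) [0.5126 0.0587 0.108 ]
blue (22, [267.1, 195.9], [50, 14, 5, 5]) [0.4972 0.0123 0.108 ]
blue (4, [233.5, 197.0], [18, 16, 2, 3]) [0.6026 0.0523 0.108 ]
white (796, [235.3, 200.1], [0, 0, 65, 55]) [0.5907 0.0655 0.108 ]
white (5, [270.2, 180.4], [54, 0, 3, 2]) [ 0.5141 -0.0736  0.108 ]
white (90, [250.3, 199.1], [26, 11, 20, 17]) [0.5451 0.0454 0.108 ]
white (19, [248.9, 211.6], [32, 30, 5, 4]) [0.5276 0.1056 0.108 ]
```

View pics/c1.png

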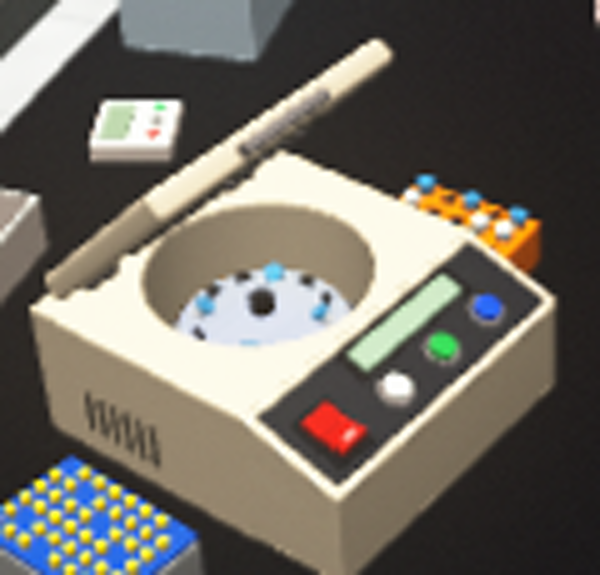

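Keys: white→blue spacing comes out at 98 mm (100 expected), centrifuge yaw about -18°, lid open as expected. Setting out for a close view, fingers shut.

Call:
step_arm([
  [0,0,-0.048,0,0,0,-1],
  [0,0,-0.048,0,0,0,-1],
  [0.045,0,0,0,0,0,-1],
  [0.045,0,0,0,0,0,-1],
  [0.045,0,0,0,0,0,-1],
])

```text
time_s: 0.6
eef_pos: [0.3055, -0.5894, 0.3017]
tcp_rot: [0.0, 0.991, 0.135, 0.0]
contact_force: [0.6, -1.3, -0.9]
gripper_width: 0.0116
grasp_force: 0.0
```

Call:
step_arm([
  [0.024,-0.04,0,0,0,0,-1],
  [0.024,-0.04,0,0,0,0,-1],
  [0.024,-0.04,0,0,0,0,-1],
  [0.024,-0.04,0,0,0,0,-1],
  [0.024,-0.04,0,0,0,0,-1],
])

```text
time_s: 1.1
eef_pos: [0.3665, -0.363, 0.3011]
tcp_rot: [-0.0, 0.991, 0.135, -0.0]
contact_force: [1.3, 0.6, 0.2]
gripper_width: 0.0003
grasp_force: 0.0
```

Call:
step_arm([
  [0.024,-0.04,0,0,0,0,-1],
  [0.024,-0.04,0,0,0,0,-1],
  [0.024,-0.04,0,0,0,0,-1],
  [0.024,-0.04,0,0,0,0,-1],
  [0.024,-0.04,0,0,0,0,-1],
])

```text
time_s: 1.6
eef_pos: [0.4282, -0.1383, 0.3014]
tcp_rot: [0.0, 0.991, 0.135, -0.0]
contact_force: [1.2, 0.3, -0.3]
gripper_width: -0.0002
grasp_force: 0.0
```

Call:
step_arm([
  [0.024,-0.04,0,0,0,0,-1],
  [0.024,-0.04,0,0,0,0,-1],
  [0.024,-0.04,0,0,0,0,-1],
  [0.024,-0.04,0,0,0,0,-1],
  [0.024,-0.04,0,0,0,0,-1],
])

```text
time_s: 2.1
eef_pos: [0.4902, 0.0863, 0.3014]
tcp_rot: [0.0, 0.991, 0.135, -0.0]
contact_force: [0.7, -0.3, -0.4]
gripper_width: -0.0003
grasp_force: 0.0
```

Call:
step_arm([
  [0,0,0,0,0,0.145,-1],
  [0,0,0,0,0,0.145,-1],
  [0,0,0,0,0,0.145,-1],
  [0,0,0,0,0,0.145,-1],
  [0,0,0,0,0,0,-1],
])

```text
time_s: 2.6
eef_pos: [0.49, 0.0847, 0.3011]
tcp_rot: [0.0, 0.988, -0.154, -0.0]
contact_force: [0.1, -1.0, -0.2]
gripper_width: -0.0001
grasp_force: 0.0
```

Run:
```python
from h import *
s=r.state();print(s['time_s'],s['eef_pos'],s['tcp_rot'],s['joints'])
a=optics.capture("wrist");cv2.imwrite("pics/w1.png",a)
import pickle;pickle.dump(s,open("w1.pkl","wb"))
for n,lo,hi in(("red",(0,150,80),(8,255,255)),("green",(45,80,50),(85,255,255)),("blue",(100,120,60),(130,255,255)),("white",(0,0,190),(180,40,255))):
    for b in blobs(a,lo,hi,(0,0,512,384),40): print(n,b,onz('wrist',b[1],.108,s).round(4))
```

```text
2.6 [0.48996424 0.08465396 0.30110042] [ 2.01480787e-04  9.88128444e-01 -1.53629419e-01 -3.73129876e-04] [ 0.2338295   0.15956849 -0.52395952  1.82353495  0.08607353  1.18175583
 -2.19667057]
red (733, [173.2, 123.4], [160, 108, 27, 33]) [0.5542 0.1503 0.108 ]
green (244, [274.9, 127.9], [267, 119, 17, 18]) [0.5176 0.0503 0.108 ]
blue (3828, [72.0, 40.0], [29, 0, 82, 81]) [0.6593 0.2155 0.108 ]
blue (63, [218.4, 6.7], [214, 0, 11, 14]) [0.6435 0.0691 0.108 ]
blue (93, [457.6, 7.6], [451, 1, 14, 13]) [ 0.5735 -0.1487  0.108 ]
blue (84, [418.8, 11.3], [413, 5, 13, 13]) [ 0.5815 -0.1128  0.108 ]
blue (95, [273.4, 22.3], [268, 17, 12, 12]) [0.6146 0.0229 0.108 ]
blue (77, [418.5, 31.4], [412, 26, 13, 12]) [ 0.5641 -0.1094  0.108 ]
blue (75, [453.8, 48.3], [448, 43, 14, 11]) [ 0.5384 -0.14    0.108 ]
blue (243, [321.8, 127.9], [313, 120, 18, 18]) [0.5027 0.0034 0.108 ]
white (11253, [253.8, 46.2], [126, 0, 257, 79]) [0.6    0.0474 0.108 ]
white (46, [207.0, 1.3], [199, 0, 17, 5]) [0.6512 0.078  0.108 ]
white (2484, [258.0, 23.2], [207, 0, 103, 50]) [0.6184 0.0373 0.108 ]
white (48, [207.7, 14.8], [203, 11, 12, 8]) [0.64   0.0813 0.108 ]
white (117, [437.7, 29.3], [432, 23, 12, 13]) [ 0.5603 -0.1276  0.108 ]
white (114, [436.4, 49.4], [431, 44, 12, 12]) [ 0.5426 -0.1235  0.108 ]
white (212, [228.0, 128.9], [220, 121, 17, 16]) [0.5315 0.0976 0.108 ]
white (44, [338.5, 148.0], [317, 148, 44, 1]) [ 0.4767 -0.0083  0.108 ]
white (332, [52.2, 318.4], [40, 303, 25, 33]) [0.3778 0.38   0.108 ]
```

View pics/w1.png

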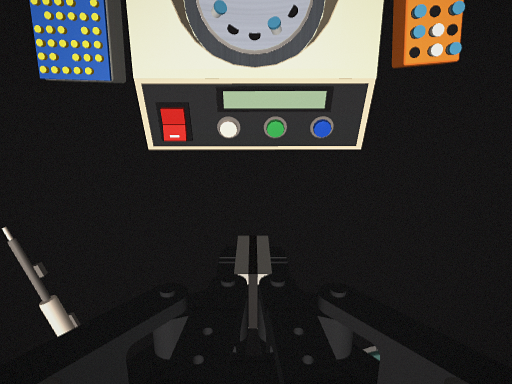

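The wrist view shows the panel face-on: red rocker (173,123) with white mark at its low end (row 136), white (228,129), green (275,128), blue (322,128); deck crease at row 79, front edge at row 148. Cross-check by triangulation and body edges.

Run:
```python
from h import *
import pickle;s=pickle.load(open("w1.pkl","rb"))
def tri(a,b):
    (o1,d1),(o2,d2)=a,b;d1=d1/np.linalg.norm(d1);d2=d2/np.linalg.norm(d2)
    t=np.linalg.lstsq(np.c_[d1,-d2],o2-o1,rcond=None)[0];p=o1+t[0]*d1;q=o2+t[1]*d2
    return ((p+q)/2).round(4),np.linalg.norm(p-q).round(4)
for n,w,d in(("white",(228,128.9),(248.9,211.6)),("green",(274.9,127.9),(258.2,203.5)),("blue",(321.8,127.9),(267.1,195.9)),("red",(173.2,123.4),(236,220.2))):
    print(n,tri(ray('wrist',w,s),ray('side',d)))
y=np.deg2rad(-17.1);xc=np.array([np.cos(y),np.sin(y),0]);yc=np.array([-np.sin(y),np.cos(y),0])
f=lambda uv,z:(onz('wrist',uv,z,s)@np.c_[xc,yc]).round(4)
for nm,uv,z in(("crease",(254,79.5),.115),("front",(254,149),.088),("frontL",(149.5,149),.088),("frontR",(361.5,149.5),.088),("white",(228,128.9),.106),("green",(274.9,127.9),.106),("blue",(321.8,127.9),.106),("rockmid",(173,124),.108),("whitemark",(174.5,136),.110),("rocktop",(172.5,108),.107),("rockbot",(174,141),.109)):print(nm,f(uv,z))
```

```text
white (array([0.5308, 0.0982, 0.1009]), np.float64(0.0003))
green (array([0.5163, 0.0499, 0.0999]), np.float64(0.0008))
blue (array([0.501 , 0.0018, 0.0988]), np.float64(0.0005))
red (array([0.554 , 0.1514, 0.1035]), np.float64(0.0004))
crease [0.5281 0.2218]
front [0.4548 0.2223]
frontL [0.4559 0.3401]
frontR [0.4531 0.1012]
white [0.4791 0.2497]
green [0.4797 0.2001]
blue [0.4792 0.1506]
rockmid [0.4849 0.3069]
whitemark [0.4727 0.3058]
rocktop [0.5011 0.3065]
rockbot [0.4673 0.3069]
```

Call:
step_arm([
  [0,0,0,0,0,-0.01,-1],
  [0,0,0,0,0.1163,0,-1],
  [0,0,0,0,0.1163,0,-1],
  [0,0,0,0,0.1164,0,-1],
  [0,-0.041,0,0,0,0,-1],
])

```text
time_s: 3.15
eef_pos: [0.4965, 0.1189, 0.2988]
tcp_rot: [0.031, 0.974, -0.147, 0.171]
contact_force: [0.9, -0.3, 0.4]
gripper_width: 0.0001
grasp_force: 0.0
```

```bash
cat > d.py <<'E'
# delta to a target in tool axes; target in centrifuge frame (m) from argv
import sys
from h import *
from scipy.spatial.transform import Rotation as Ro
y=np.deg2rad(-17.1);C=np.array([[np.cos(y),-np.sin(y),0],[np.sin(y),np.cos(y),0],[0,0,1]]);O=C@[.584,.2218,0]
s=r.state();q=s['tcp_rot'];R=Ro.from_quat([q[1],q[2],q[3],q[0]]).as_matrix()
print("t",s['time_s'],"tcp in c",(C.T@(np.array(s['eef_pos'])-O)).round(4),"tool z in c",(C.T@R[:,2]).round(3),"x",(C.T@R[:,0]).round(3),"F tool",(R.T@s['contact_force']).round(2))
for i in range(1,len(sys.argv)-2,3):
    T=np.array([float(v) for v in sys.argv[i:i+3]]);print("shift",(R.T@(O+C@T-s['eef_pos'])).round(4))
E
python3 d.py -.114 .085 .1058
```

```text
t 3.15 tcp in c [-0.1444  0.0378  0.2988] tool z in c [ 0.342 -0.01  -0.94 ] x [0.94  0.001 0.342] F tool [ 1.06  0.01 -0.05]
shift [-0.0374 -0.0492  0.1913]
```

Call:
step_arm([
  [-0.018,-0.023,0.03,0,0,0,-1],
  [-0.018,-0.023,0.03,0,0,0,-1],
  [0,0,0.045,0,0,0,-1],
  [0,0,0.045,0,0,0,-1],
  [0,0,0,0,0,0,-1],
])

```text
time_s: 3.65
eef_pos: [0.5305, 0.1588, 0.1424]
tcp_rot: [0.03, 0.975, -0.146, 0.167]
contact_force: [-1.5, -0.6, -0.2]
gripper_width: 0.0002
grasp_force: 0.0
```

```bash
python3 d.py -.114 .085 .1058
python3 - <<'E'
from h import *
a=optics.capture("wrist");b=optics.capture("side")
cv2.imwrite("pics/w2.png",np.vstack([a[60:300,100:400],cv2.resize(b[160:240,200:300],(300,240),interpolation=cv2.INTER_CUBIC)]))
E
```

```text
t 3.65 tcp in c [-0.1236  0.086   0.1424] tool z in c [ 0.335 -0.009 -0.942] x [0.942 0.003 0.335] F tool [-1.23  1.01 -0.26]
shift [-0.0032  0.0006  0.0377]
```

View pics/w2.png

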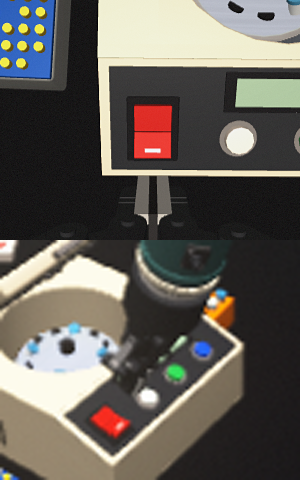

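The wrist view (top) has the fingers in line with the rocker's middle column (153), the white mark nearest; the white key is well clear. Going down.

Call:
step_arm([
  [-0.003,0,0.02,0,0,0,-1],
  [0,0,0.012,0,0,0,-1],
  [0,0,0.003,0,0,0,-1],
  [0,0,0,0,0,0,-1],
])

```text
time_s: 4.15
eef_pos: [0.5417, 0.1613, 0.1161]
tcp_rot: [0.025, 0.974, -0.146, 0.173]
contact_force: [0.5, 0.5, -0.5]
gripper_width: 0.0003
grasp_force: 0.0
```

Call:
step_arm([
  [0,0,0.002,0,0,0,-1],
  [0,0,0.002,0,0,0,-1],
  [0,0,0,0,0,0,-1],
])

```text
time_s: 4.45
eef_pos: [0.5427, 0.1596, 0.1109]
tcp_rot: [0.026, 0.974, -0.146, 0.172]
contact_force: [-0.5, -0.8, -0.6]
gripper_width: -0.0002
grasp_force: 0.0
```

Call:
step_arm([
  [0,0,0.002,0,0,0,-1],
  [0,0,0,0,0,0,-1],
])

```text
time_s: 4.65
eef_pos: [0.5432, 0.1593, 0.1085]
tcp_rot: [0.026, 0.974, -0.146, 0.172]
contact_force: [-0.3, 0.2, 0.1]
gripper_width: -0.0002
grasp_force: 0.0
```

```bash
python3 d.py -.114 .085 .1058
```

```text
t 4.65 tcp in c [-0.1117  0.0902  0.1085] tool z in c [ 0.342 -0.    -0.94 ] x [0.94  0.    0.342] F tool [-0.3  -0.11 -0.17]
shift [-0.0031  0.0052  0.0017]
```

Call:
step_arm([
  [-0.003,0.005,0,0,0,0,-1],
  [0,0,0.002,0,0,0,-1],
  [0,0,0,0,0,0,-1],
])

```text
time_s: 4.95
eef_pos: [0.5394, 0.155, 0.1054]
tcp_rot: [0.026, 0.974, -0.146, 0.172]
contact_force: [-0.2, -0.2, 0.7]
gripper_width: 0.0001
grasp_force: 0.0
```

Call:
step_arm([
  [0,0,0.002,0,0,0,-1],
  [0,0,0,0,0,0,-1],
])

```text
time_s: 5.15
eef_pos: [0.5404, 0.1551, 0.1036]
tcp_rot: [0.026, 0.974, -0.146, 0.172]
contact_force: [-0.5, 0.4, -0.3]
gripper_width: 0.0003
grasp_force: 0.0
```

Call:
step_arm([
  [0,0,0.002,0,0,0,-1],
  [0,0,0,0,0,0,-1],
])

```text
time_s: 5.35
eef_pos: [0.541, 0.1548, 0.1017]
tcp_rot: [0.026, 0.974, -0.146, 0.172]
contact_force: [0.2, 0.3, 0.1]
gripper_width: 0.0003
grasp_force: 0.0
```

```bash
python3 d.py -.114 .085 .1058
```

```text
t 5.35 tcp in c [-0.1124  0.0852  0.1017] tool z in c [ 0.342 -0.    -0.94 ] x [0.94  0.    0.342] F tool [ 0.14 -0.39 -0.03]
shift [-0.0001  0.0002 -0.0044]
```

Call:
step_arm([
  [0,0,0.0015,0,0,0,-1],
  [0,0,0,0,0,0,-1],
])

```text
time_s: 5.55
eef_pos: [0.5415, 0.1547, 0.1004]
tcp_rot: [0.026, 0.974, -0.146, 0.172]
contact_force: [-0.3, -1.2, 0.4]
gripper_width: -0.0001
grasp_force: 0.0
```

Call:
step_arm([
  [0,0,0.0015,0,0,0,-1],
  [0,0,0,0,0,0,-1],
])

```text
time_s: 5.75
eef_pos: [0.542, 0.1544, 0.099]
tcp_rot: [0.026, 0.974, -0.146, 0.172]
contact_force: [-0.3, 0.8, 0.6]
gripper_width: -0.0001
grasp_force: 0.0
```

Call:
step_arm([
  [0,0,0.0015,0,0,0,-1],
  [0,0,0,0,0,0,-1],
])

```text
time_s: 5.95
eef_pos: [0.5425, 0.1543, 0.0976]
tcp_rot: [0.026, 0.974, -0.146, 0.172]
contact_force: [0.6, 0.1, -0.0]
gripper_width: 0.0001
grasp_force: 0.0
```

```bash
python3 d.py -.114 .085 .1058
python3 - <<'E'
from h import *
a=optics.capture("wrist");b=optics.capture("side")
cv2.imwrite("pics/w3.png",np.vstack([cv2.resize(a[60:300,100:400],(600,480)) [:380],cv2.resize(b[180:240,200:300],(600,210),interpolation=cv2.INTER_CUBIC)]))
E
```

```text
t 5.95 tcp in c [-0.1109  0.0852  0.0976] tool z in c [ 0.342 -0.    -0.94 ] x [0.94  0.    0.342] F tool [ 0.49 -0.24  0.22]
shift [-0.0001  0.0002 -0.0088]
```

View pics/w3.png

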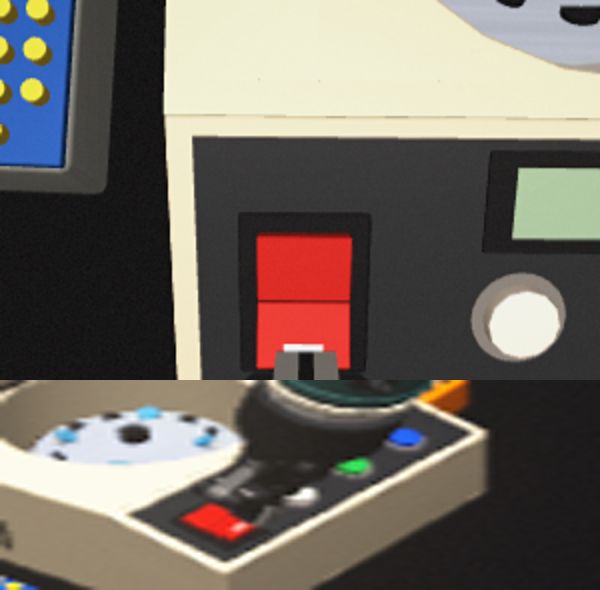

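Run:
```python
from h import *
a=cv2.imread("pics/w1.png");print("w1 far/near",a[110:121,165:180].mean((0,1)).round(),a[126:132,165:180].mean((0,1)).round())
b=cv2.imread("pics/w2.png");print("w2",b[110:127,138:168].mean((0,1)).round(),b[136:145,138:168].mean((0,1)).round())
c=cv2.imread("pics/w3.png");print("w3",c[245:290,262:345].mean((0,1)).round(),c[308:340,262:345].mean((0,1)).round())
```

```text
w1 far/near [ 36.  42. 218.] [ 49.  56. 233.]
w2 [ 39.  45. 223.] [ 54.  62. 238.]
w3 [ 38.  44. 223.] [ 54.  62. 238.]
```

The picture shows the tip still above the rocker's marked end (tip's far edge at 2x-row 352, mark at 348, rocker end 368); rocker shading unchanged, so still off. Shift 2 mm inward and continue down.

Call:
step_arm([
  [0.002,0,0.0015,0,0,0,-1],
  [0,0,0,0,0,0,-1],
])

```text
time_s: 6.25
eef_pos: [0.5451, 0.1536, 0.097]
tcp_rot: [0.026, 0.974, -0.146, 0.172]
contact_force: [-0.4, -0.0, -1.3]
gripper_width: 0.0003
grasp_force: 0.0
```

Call:
step_arm([
  [0,0,0.0015,0,0,0,-1],
  [0,0,0,0,0,0,-1],
])

```text
time_s: 6.45
eef_pos: [0.5452, 0.1534, 0.0954]
tcp_rot: [0.026, 0.974, -0.146, 0.172]
contact_force: [-0.0, 0.5, -0.4]
gripper_width: 0.0002
grasp_force: 0.0
```

Call:
step_arm([
  [0,0,0.0015,0,0,0,-1],
  [0,0,0,0,0,0,-1],
])

```text
time_s: 6.65
eef_pos: [0.5457, 0.1533, 0.094]
tcp_rot: [0.026, 0.974, -0.146, 0.172]
contact_force: [0.5, -0.7, -0.4]
gripper_width: -0.0001
grasp_force: 0.0
```

Call:
step_arm([
  [0,0,0.0015,0,0,0,-1],
  [0,0,0,0,0,0,-1],
])

```text
time_s: 6.85
eef_pos: [0.5462, 0.1532, 0.0926]
tcp_rot: [0.026, 0.974, -0.146, 0.172]
contact_force: [-0.0, 0.6, -0.0]
gripper_width: 0.0002
grasp_force: 0.0
```

Call:
step_arm([
  [0,0,0.0015,0,0,0,-1],
  [0,0,0,0,0,0,-1],
])

```text
time_s: 7.05
eef_pos: [0.5467, 0.153, 0.0912]
tcp_rot: [0.026, 0.974, -0.146, 0.172]
contact_force: [-0.3, 0.5, -0.2]
gripper_width: -0.0004
grasp_force: 0.0
```

Call:
step_arm([
  [0,0,0.0015,0,0,0,-1],
  [0,0,0,0,0,0,-1],
])

```text
time_s: 7.25
eef_pos: [0.5472, 0.1528, 0.0898]
tcp_rot: [0.026, 0.974, -0.146, 0.172]
contact_force: [-0.0, 0.3, -0.2]
gripper_width: -0.0001
grasp_force: 0.0
```

```bash
python3 d.py -.114 .085 .1058
python3 - <<'E'
from h import *
a=optics.capture("wrist");b=optics.capture("side");cv2.imwrite("pics/w4s.png",a)
cv2.imwrite("pics/w4.png",np.vstack([cv2.resize(a[130:290,120:320],(600,480)),cv2.resize(b[180:240,200:300],(600,110),interpolation=cv2.INTER_CUBIC)]))
E
```

```text
t 7.25 tcp in c [-0.1059  0.0852  0.0898] tool z in c [ 0.342 -0.    -0.94 ] x [0.94  0.    0.342] F tool [-0.2  -0.3   0.11]
shift [-0.0021  0.0002 -0.0178]
```

View pics/w4.png

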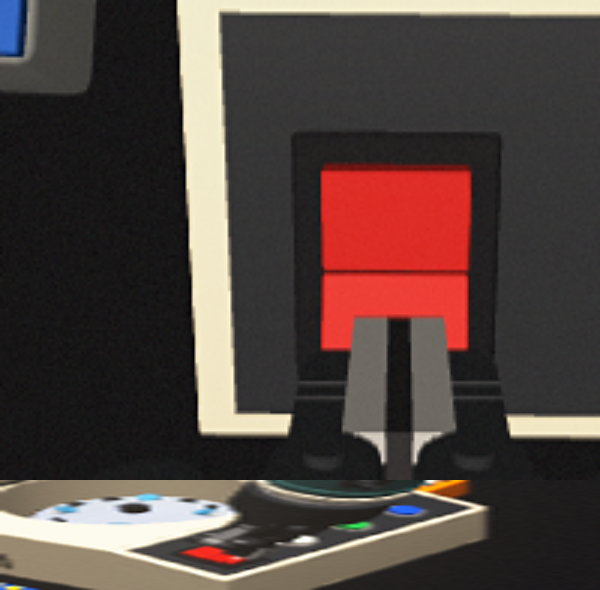

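The tip still hovers over the rocker's near half (tip edge at row 236, rocker end at row 247 of the full picture), no force yet: the real tip evidently sits some mm short of the reported TCP. Keep stepping down on force.

Call:
step_arm([
  [-0.002,0,0.0015,0,0,0,-1],
  [0,0,0,0,0,0,-1],
])

```text
time_s: 7.55
eef_pos: [0.5456, 0.1533, 0.0876]
tcp_rot: [0.026, 0.974, -0.146, 0.171]
contact_force: [0.4, 0.1, -0.3]
gripper_width: -0.0
grasp_force: 0.0
```

Call:
step_arm([
  [0,0,0.0015,0,0,0,-1],
  [0,0,0,0,0,0,-1],
])

```text
time_s: 7.75
eef_pos: [0.5464, 0.1532, 0.0863]
tcp_rot: [0.026, 0.974, -0.146, 0.172]
contact_force: [-0.6, 0.7, -0.4]
gripper_width: -0.0003
grasp_force: 0.0
```

Call:
step_arm([
  [0,0,0.0015,0,0,0,-1],
  [0,0,0,0,0,0,-1],
])

```text
time_s: 7.95
eef_pos: [0.5469, 0.1529, 0.0849]
tcp_rot: [0.026, 0.974, -0.146, 0.172]
contact_force: [0.6, 0.4, 0.1]
gripper_width: -0.0001
grasp_force: 0.0
```

```bash
cat > rk.py <<'E'
from h import *
import sys
a=optics.capture("wrist");cv2.imwrite(f"pics/{sys.argv[1]}.png",a)
h=cv2.cvtColor(a,cv2.COLOR_BGR2HSV);m=cv2.inRange(h,(0,150,80),(8,255,255))
n,l,s,c=cv2.connectedComponentsWithStats(m)
i=1+np.argmax(s[1:,4]);x,y,w,hh,_=s[i];print("box",x,y,w,hh)
for v in range(y-2,y+hh+2,2): print(v,m[v].astype(bool).sum(),a[v,x+4:x+8].mean(0).round().astype(int).tolist())
E
python3 rk.py w5; python3 d.py -.114 .085 .1058
```

```text
box 226 183 52 64
181 0 [34, 34, 32]
183 49 [18, 20, 108]
185 51 [30, 36, 187]
187 52 [38, 44, 223]
189 52 [39, 45, 223]
191 52 [38, 44, 223]
193 52 [39, 44, 223]
195 52 [39, 46, 223]
197 52 [38, 43, 223]
199 52 [37, 44, 222]
201 52 [40, 46, 223]
203 52 [37, 43, 222]
205 52 [37, 44, 222]
207 52 [40, 45, 223]
209 51 [38, 44, 222]
211 51 [38, 44, 222]
213 50 [37, 43, 222]
215 50 [37, 44, 222]
217 50 [38, 44, 223]
219 50 [28, 32, 142]
221 50 [45, 52, 224]
223 50 [54, 63, 238]
225 50 [56, 63, 238]
227 50 [55, 64, 238]
229 51 [54, 63, 238]
231 51 [55, 63, 238]
233 51 [55, 64, 238]
235 51 [55, 64, 238]
237 21 [53, 62, 238]
239 20 [55, 62, 238]
241 19 [54, 62, 237]
243 19 [54, 62, 238]
245 19 [55, 63, 247]
247 0 [30, 28, 38]
t 8.0 tcp in c [-0.1063  0.0852  0.0849] tool z in c [ 0.342 -0.    -0.94 ] x [0.94  0.    0.342] F tool [-0.34  0.84  0.24]
shift [-0.0001  0.0002 -0.0222]
```

Camera geometry says the rocker's raised end is about 22 mm "above" the TCP, and the real tip's far edge sits about 10 mm inward of it, so the tip is ~25–33 mm short of the TCP. Continue down on force.

Call:
step_arm([
  [0,0,0.0015,0,0,0,-1],
  [0,0,0.0015,0,0,0,-1],
  [0,0,0,0,0,0,-1],
])

```text
time_s: 8.3
eef_pos: [0.5479, 0.1528, 0.0823]
tcp_rot: [0.026, 0.974, -0.146, 0.172]
contact_force: [-1.0, 0.1, 2.8]
gripper_width: 0.0001
grasp_force: 1.6
```

Call:
step_arm([
  [0,0,0.0015,0,0,0,-1],
  [0,0,0,0,0,0,-1],
])

```text
time_s: 8.5
eef_pos: [0.5478, 0.1528, 0.0805]
tcp_rot: [0.026, 0.974, -0.146, 0.171]
contact_force: [-3.2, -0.2, 2.3]
gripper_width: 0.0001
grasp_force: 1.2
```

Call:
step_arm([
  [0,0,0.0015,0,0,0,-1],
  [0,0,0,0,0,0,-1],
])

```text
time_s: 8.7
eef_pos: [0.5491, 0.1522, 0.0792]
tcp_rot: [0.026, 0.974, -0.146, 0.172]
contact_force: [0.6, -0.8, -0.1]
gripper_width: 0.0002
grasp_force: 0.0
```

```bash
python3 rk.py w6 | grep -E "box|^(18|20|21|22|23|24)"; python3 d.py -.114 .085 .1058
```

```text
box 224 192 56 55
200 56 [32, 38, 203]
202 55 [33, 38, 199]
204 55 [31, 36, 198]
206 55 [32, 38, 199]
208 54 [30, 37, 198]
210 54 [30, 36, 198]
212 54 [33, 39, 198]
214 54 [31, 36, 197]
216 54 [33, 38, 198]
218 53 [32, 37, 198]
220 53 [32, 38, 198]
222 53 [32, 38, 198]
224 53 [31, 38, 196]
226 52 [32, 38, 198]
228 51 [26, 30, 168]
230 52 [38, 43, 224]
232 52 [38, 44, 222]
234 52 [37, 42, 222]
236 22 [37, 43, 222]
238 22 [38, 44, 222]
240 21 [36, 42, 222]
242 19 [39, 45, 222]
244 19 [38, 44, 224]
246 19 [31, 33, 127]
248 0 [28, 27, 24]
t 8.75 tcp in c [-0.1039  0.0851  0.0793] tool z in c [ 0.342 -0.    -0.94 ] x [ 0.94  -0.     0.342] F tool [-0.03  0.54  0.14]
shift [-0.0005  0.0001 -0.0284]
```

The rocker has snapped over: near half now has the panel-parallel shade, far half darkened; force pulse 3 N, then gone. On. Now retreat and find the lid angle from the scene picture.

Call:
step_arm([
  [0,0,-0.02,0,0,0,-1],
  [0,0,-0.045,0,0,0,-1],
  [0,0,-0.045,0,0,0,-1],
  [0,0,-0.045,0,0,0,-1],
  [0,0,-0.045,0,0,0,-1],
])

```text
time_s: 9.25
eef_pos: [0.4829, 0.1724, 0.2691]
tcp_rot: [0.026, 0.974, -0.146, 0.172]
contact_force: [0.2, -0.4, 0.8]
gripper_width: -0.0001
grasp_force: 0.0
```

```bash
python3 d.py -.1 0 .3
python3 - <<'E'
from h import *
y=np.deg2rad(-17.1);C=np.array([[np.cos(y),-np.sin(y),0],[np.sin(y),np.cos(y),0],[0,0,1]]);O=C@[.584,.2218,0]
b=cv2.imread("pics/scene.png");g=cv2.cvtColor(b,cv2.COLOR_BGR2GRAY)
for u in(240,250,290,300):
    e=np.diff(g[160:260,u].astype(int));k=np.argsort(-abs(e))[:5];print(u,[(int(160+i),int(e[i])) for i in sorted(k)])
for uv in((268,173.5),(268,177),(268,170)):
    o,d=ray('scene',uv);o=C.T@(o-O);d=C.T@d;p=o-d*o[1]/d[1]; v=p-[.122,0,.12];print(uv,p.round(4),np.hypot(v[0],v[2]).round(3),np.arctan2(v[2],-v[0]).round(3))
    # intersect the circle of radius .167 about the hinge, with ray projected in xz
o0=o;print("cam c",o.round(3))
cv2.imwrite("pics/lid.png",np.hstack([cv2.resize(b[155:265,210:320],(440,440),interpolation=cv2.INTER_CUBIC),]))
E
```

```text
t 9.25 tcp in c [-0.1732  0.085   0.2691] tool z in c [ 0.342  0.    -0.94 ] x [ 0.94  -0.     0.342] F tool [ 0.52  0.35 -0.62]
shift [ 0.0793  0.085  -0.004 ]
240 [(172, 74), (173, 74), (233, 39), (240, -67), (241, -47)]
250 [(171, 74), (172, 71), (231, -40), (237, -36), (258, -22)]
290 [(166, 34), (167, 73), (168, 58), (233, -41), (234, -56)]
300 [(165, 37), (166, 71), (167, 51), (225, -25), (230, -37)]
(268, 173.5) [0.018 0.    0.25 ] 0.166 0.896
(268, 177) [0.0211 0.     0.239 ] 0.156 0.867
(268, 170) [0.015  0.     0.2608] 0.177 0.921
cam c [ 0.725 -0.191  1.038]
```

View pics/lid.png

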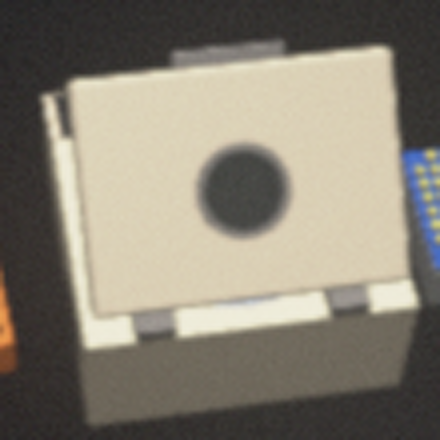

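Lid front edge in the scene picture at about (268,170), giving a lid angle near 0.83 rad; lid_front at about x=29, z=245 mm in the centrifuge frame. Upright the tool and go above it.

Call:
step_arm([
  [0,0,0,0,-0.1163,0,-1],
  [0,0,0,0,-0.1163,0,-1],
  [0,0,0,0,-0.1164,0,-1],
  [0,0,-0.02,0,0,0,-1],
  [0,0.04,0,0,0,0,-1],
])

```text
time_s: 9.75
eef_pos: [0.4743, 0.1379, 0.2889]
tcp_rot: [-0.002, 0.989, -0.146, 0.001]
contact_force: [0.6, -0.5, 1.0]
gripper_width: 0.0
grasp_force: 0.0
```

Call:
step_arm([
  [0,0.045,0,0,0,0,-1],
  [0.043,0,0,0,0,0,-1],
  [0.043,0,0,0,0,0,-1],
  [0.043,0,0,0,0,0,-1],
  [0.043,0,0,0,0,0,-1],
])

```text
time_s: 10.25
eef_pos: [0.6246, 0.0396, 0.2875]
tcp_rot: [0.0, 0.989, -0.149, 0.0]
contact_force: [0.7, -0.2, 0.1]
gripper_width: 0.0
grasp_force: 0.0
```

Call:
step_arm([
  [0.04,0,0,0,0,0,-1],
  [0,0,0,0,0,0,-1],
  [0,0,0,0,0,0,-1],
])

```text
time_s: 10.55
eef_pos: [0.6611, 0.0284, 0.286]
tcp_rot: [0.0, 0.989, -0.149, -0.001]
contact_force: [-0.1, 0.5, 1.2]
gripper_width: -0.0004
grasp_force: 0.0
```

```bash
python3 d.py .040 0 .24
python3 - <<'E'
from h import *
a=optics.capture("side");cv2.imwrite("pics/l1.png",cv2.resize(a[100:250,170:320],(600,600),interpolation=cv2.INTER_CUBIC))
E
```

```text
t 10.55 tcp in c [ 0.0395 -0.0003  0.286 ] tool z in c [-0.002 -0.001 -1.   ] x [ 1.    -0.001 -0.002] F tool [-0.3  -0.47 -1.18]
shift [ 0.0005 -0.0003  0.046 ]
```

View pics/l1.png

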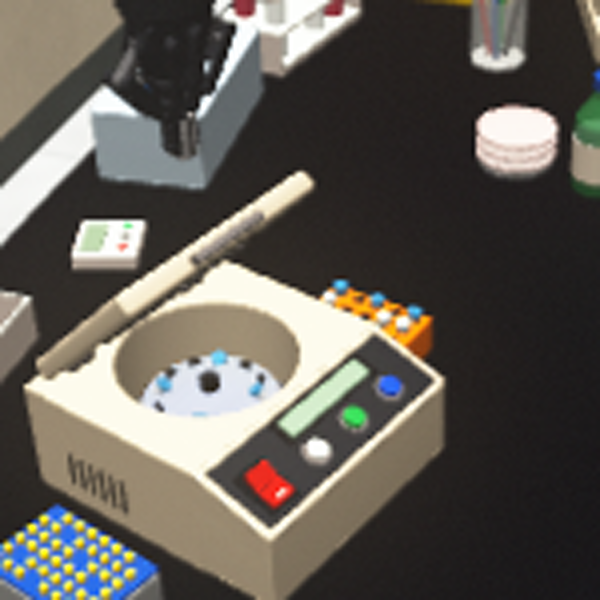

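The tip (180,150 in crop) hangs above and behind the raised lid edge; rocker visibly tipped on. Descend onto the lid and follow its arc.

Call:
step_arm([
  [0,0,0.03,0,0,0,-1],
  [0,0,0.015,0,0,0,-1],
  [0,0,0.01,0,0,0,-1],
  [0,0,0,0,0,0,-1],
])

```text
time_s: 11.0
eef_pos: [0.6599, 0.0293, 0.2312]
tcp_rot: [0.0, 0.989, -0.148, -0.001]
contact_force: [0.6, 0.2, 0.2]
gripper_width: 0.0002
grasp_force: 0.0
```

Call:
step_arm([
  [0,0,0.005,0,0,0,-1],
  [0,0,0.005,0,0,0,-1],
  [0,0,0,0,0,0,-1],
])

```text
time_s: 11.3
eef_pos: [0.661, 0.029, 0.2221]
tcp_rot: [0.0, 0.989, -0.149, -0.0]
contact_force: [0.0, 0.5, 0.1]
gripper_width: -0.0
grasp_force: 0.0
```

Call:
step_arm([
  [0,0,0.005,0,0,0,-1],
  [0,0,0,0,0,0,-1],
])

```text
time_s: 11.5
eef_pos: [0.6609, 0.029, 0.2168]
tcp_rot: [0.0, 0.989, -0.149, -0.0]
contact_force: [0.5, -0.7, -0.2]
gripper_width: -0.0002
grasp_force: 0.0
```

Call:
step_arm([
  [0,0,0.005,0,0,0,-1],
  [0,0,0,0,0,0,-1],
])

```text
time_s: 11.7
eef_pos: [0.6608, 0.0289, 0.2116]
tcp_rot: [0.0, 0.989, -0.149, -0.001]
contact_force: [0.1, 0.4, 0.1]
gripper_width: 0.0001
grasp_force: 0.0
```

Call:
step_arm([
  [0,0,0.005,0,0,0,-1],
  [0,0,0,0,0,0,-1],
])

```text
time_s: 11.9
eef_pos: [0.6612, 0.0291, 0.207]
tcp_rot: [-0.0, 0.989, -0.149, 0.0]
contact_force: [0.1, -0.4, 1.3]
gripper_width: -0.0001
grasp_force: 0.0
```

Call:
step_arm([
  [0,0,0.005,0,0,0,-1],
  [0,0,0,0,0,0,-1],
])

```text
time_s: 12.1
eef_pos: [0.6612, 0.0291, 0.2019]
tcp_rot: [-0.0, 0.989, -0.149, -0.0]
contact_force: [1.1, -0.1, 0.2]
gripper_width: -0.0002
grasp_force: 0.3
```

Call:
step_arm([
  [0,0,0.005,0,0,0,-1],
  [0,0,0,0,0,0,-1],
])

```text
time_s: 12.3
eef_pos: [0.6609, 0.0291, 0.1967]
tcp_rot: [0.0, 0.989, -0.149, -0.0]
contact_force: [0.2, -0.0, -0.3]
gripper_width: 0.0003
grasp_force: 0.3
```

Call:
step_arm([
  [0,0,0.005,0,0,0,-1],
  [0,0,0.005,0,0,0,-1],
  [0,0,0,0,0,0,-1],
])

```text
time_s: 12.6
eef_pos: [0.6606, 0.0291, 0.1862]
tcp_rot: [0.0, 0.989, -0.149, -0.001]
contact_force: [0.4, -0.3, 1.0]
gripper_width: -0.0003
grasp_force: 0.0
```

```bash
python3 d.py -.022 0 .1115
python3 - <<'E'
from h import *
a=optics.capture("side");cv2.imwrite("pics/l2.png",np.hstack([cv2.resize(a[110:210,180:280],(500,500),interpolation=cv2.INTER_CUBIC),np.zeros((500,1,3),np.uint8)]))
E
```

```text
t 12.6 tcp in c [0.0388 0.0002 0.1862] tool z in c [-0.001 -0.001 -1.   ] x [ 1.     0.    -0.001] F tool [ 0.44  0.22 -1.03]
shift [-0.0607  0.0002  0.0748]
```

View pics/l2.png

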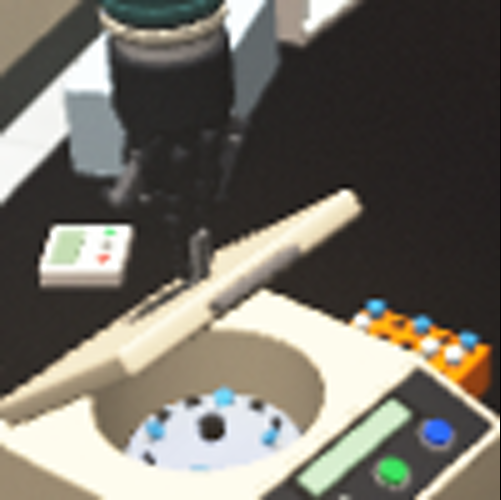

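Finger is in contact and the lid has begun to come down (its upper face now shows, tip at (200,270) in crop). Following the arc.

Call:
step_arm([
  [-0.0075,0,0.0065,0,0,0,-1],
  [-0.0075,0,0.0065,0,0,0,-1],
  [-0.007,0,0.0065,0,0,0,-1],
  [0,0,0,0,0,0,-1],
])

```text
time_s: 13.05
eef_pos: [0.6377, 0.0361, 0.1663]
tcp_rot: [0.0, 0.989, -0.148, -0.002]
contact_force: [-0.3, -0.2, -0.7]
gripper_width: 0.0002
grasp_force: 0.0
```

Call:
step_arm([
  [-0.006,0,0.009,0,0,0,-1],
  [-0.006,0,0.009,0,0,0,-1],
  [-0.006,0,0.009,0,0,0,-1],
  [0,0,0,0,0,0,-1],
])

```text
time_s: 13.45
eef_pos: [0.6205, 0.0412, 0.1388]
tcp_rot: [0.0, 0.989, -0.148, -0.002]
contact_force: [-1.3, -0.2, -0.3]
gripper_width: 0.0003
grasp_force: 0.0
```

Call:
step_arm([
  [-0.004,0,0.008,0,0,0,-1],
  [-0.004,0,0.008,0,0,0,-1],
  [-0.003,0,0.006,0,0,0,-1],
  [0,0,0,0,0,0,-1],
])

```text
time_s: 13.85
eef_pos: [0.6109, 0.0442, 0.1175]
tcp_rot: [0.0, 0.989, -0.148, -0.002]
contact_force: [-0.1, 0.8, -0.6]
gripper_width: -0.0001
grasp_force: 0.0
```

```bash
python3 d.py -.012 0 .1115
```

```text
t 13.85 tcp in c [-1.310e-02  1.000e-04  1.175e-01] tool z in c [-0.003 -0.001 -1.   ] x [ 1.     0.001 -0.003] F tool [-0.29 -0.74  0.55]
shift [0.0011 0.0001 0.006 ]
```

Call:
step_arm([
  [0,0,0.004,0,0,0,-1],
  [0,0,0.004,0,0,0,-1],
  [0,0,0,0,0,0,-1],
])

```text
time_s: 14.15
eef_pos: [0.6123, 0.0441, 0.1105]
tcp_rot: [0.0, 0.989, -0.149, -0.0]
contact_force: [0.9, 0.2, 0.3]
gripper_width: 0.0002
grasp_force: 0.0
```

Call:
step_arm([
  [0,0,0.003,0,0,0,-1],
  [0,0,0,0,0,0,-1],
])

```text
time_s: 14.35
eef_pos: [0.6126, 0.044, 0.1102]
tcp_rot: [-0.0, 0.989, -0.149, 0.0]
contact_force: [-5.7, 0.0, 15.7]
gripper_width: -0.0002
grasp_force: 7.9
```

Call:
step_arm([
  [0,0,0.002,0,0,0,-1],
  [0,0,0,0,0,0,-1],
])

```text
time_s: 14.55
eef_pos: [0.6127, 0.0441, 0.1101]
tcp_rot: [-0.0, 0.989, -0.149, 0.0]
contact_force: [-11.2, -1.0, 27.8]
gripper_width: 0.0002
grasp_force: 13.6
```

Hard stop at TCP z = 0.110 (tip offset ≈ 26 mm, matching the shut lid face at 136 mm) with 28 N: lid shut. Retreat and go before the blue key.

Call:
step_arm([
  [0,0,-0.015,0,0,0,-1],
  [0,0,-0.04,0,0,0,-1],
  [0,0,-0.045,0,0,0,-1],
  [-0.035,0.018,0,0,0,0,-1],
  [-0.035,0.018,0,0,0,0,-1],
])

```text
time_s: 15.05
eef_pos: [0.5355, 0.0302, 0.2073]
tcp_rot: [-0.0, 0.989, -0.149, 0.002]
contact_force: [-0.6, -0.2, -0.1]
gripper_width: 0.0
grasp_force: 0.0
```

Call:
step_arm([
  [-0.035,0.018,0,0,0,0,-1],
  [-0.035,0.018,0,0,0,0,-1],
  [0,0,0,0,0.1163,0,-1],
  [0,0,0,0,0.1163,0,-1],
  [0,0,0,0,0.1164,0,-1],
])

```text
time_s: 15.55
eef_pos: [0.4579, 0.0164, 0.2068]
tcp_rot: [0.025, 0.973, -0.147, 0.175]
contact_force: [0.2, -0.2, 0.4]
gripper_width: -0.0001
grasp_force: 0.0
```

Call:
step_arm([
  [0,0,0,0,0,0,-1],
  [0,0,0,0,0,0,-1],
])

```text
time_s: 15.75
eef_pos: [0.4577, 0.0165, 0.2064]
tcp_rot: [0.026, 0.974, -0.146, 0.172]
contact_force: [-0.3, 0.5, 0.6]
gripper_width: -0.0001
grasp_force: 0.0
```

```bash
python3 d.py -.0963 -.072 .0803
cat > k.py <<'E'
from h import *
from d import C,O
s=r.state();a=optics.capture("wrist");cv2.imwrite("pics/k.png",a)
for n,lo,hi in(("green",(45,80,50),(85,255,255)),("blue",(100,120,60),(130,255,255)),("red",(0,150,80),(8,255,255))):
    for b in blobs(a,lo,hi,(0,0,512,384),150): print(n,b,(C.T@(onz('wrist',b[1],.1043,s)-O)).round(4))
b=optics.capture("side");cv2.imwrite("pics/ks.png",b)
h=cv2.cvtColor(b,cv2.COLOR_BGR2GRAY);print("rows above deck col 247:",h[138:180:2,247].tolist())
o,d=ray('side',(247,144))
E
python3 k.py
```

```text
t 15.75 tcp in c [-0.1514 -0.0714  0.2064] tool z in c [ 0.342  0.001 -0.94 ] x [0.94  0.001 0.342] F tool [-0.22 -0.39 -0.74]
shift [0.0087 0.0006 0.1374]
t 15.75 tcp in c [-0.1514 -0.0714  0.2064] tool z in c [ 0.342  0.001 -0.94 ] x [0.94  0.001 0.342] F tool [-0.22 -0.39 -0.74]
green (386, [193.5, 171.4], [183, 161, 22, 22]) [-0.1052 -0.0224  0.1043]
blue (612, [6.6, 44.4], [0, 12, 16, 75]) [0.0051 0.1409 0.1043]
blue (496, [8.1, 109.9], [0, 88, 18, 39]) [-0.0526  0.1367  0.1043]
blue (373, [252.4, 172.1], [242, 161, 22, 23]) [-0.1058 -0.072   0.1043]
red (1150, [64.5, 164.3], [45, 145, 39, 41]) [-0.0994  0.0867  0.1043]
rows above deck col 247: [40, 39, 40, 39, 41, 41, 42, 43, 43, 43, 44, 43, 46, 45, 47, 46, 49, 247, 249, 250, 250]
```

Lid is down in the side view (old lid edge spot now dark), green and blue keys measured at y = -22 and -72 as specified. Approach the blue key.

Call:
step_arm([
  [0.008,0.0005,0.04,0,0,0,-1],
  [0,0,0.04,0,0,0,-1],
  [0,0,0.03,0,0,0,-1],
  [0,0,0.015,0,0,0,-1],
  [0,0,0,0,0,0,-1],
])

```text
time_s: 16.35
eef_pos: [0.5056, -0.0001, 0.0887]
tcp_rot: [0.027, 0.974, -0.147, 0.17]
contact_force: [0.0, 0.8, -0.8]
gripper_width: -0.0003
grasp_force: 0.0
```

Call:
step_arm([
  [0,0,0,0,0,0,-1],
  [0,0,0,0,0,0,-1],
])

```text
time_s: 16.55
eef_pos: [0.5062, 0.0011, 0.0921]
tcp_rot: [0.026, 0.974, -0.147, 0.172]
contact_force: [-0.1, -0.4, -0.3]
gripper_width: 0.0001
grasp_force: 0.0
```

```bash
python3 d.py -.0968 -.072 .0803
```

```text
t 16.55 tcp in c [-0.1005 -0.0719  0.0921] tool z in c [ 0.343  0.001 -0.939] x [ 0.939 -0.     0.343] F tool [-0.11  0.46  0.28]
shift [-0.0006  0.0001  0.0123]
```

Call:
step_arm([
  [0,0,0.007,0,0,0,-1],
  [0,0,0.003,0,0,0,-1],
  [0,0,0,0,0,0,-1],
])

```text
time_s: 16.85
eef_pos: [0.5086, -0.0, 0.0817]
tcp_rot: [0.026, 0.974, -0.146, 0.172]
contact_force: [-1.0, -0.6, 0.5]
gripper_width: -0.0001
grasp_force: 0.0
```

Call:
step_arm([
  [0,0,0.002,0,0,0,-1],
  [0,0,0,0,0,0,-1],
])

```text
time_s: 17.05
eef_pos: [0.5094, -0.0001, 0.0799]
tcp_rot: [0.026, 0.974, -0.146, 0.172]
contact_force: [1.5, 0.4, 0.1]
gripper_width: 0.0
grasp_force: 0.1
```

Call:
step_arm([
  [0,0,0.002,0,0,0,-1],
  [0,0,0,0,0,0,-1],
])

```text
time_s: 17.25
eef_pos: [0.5101, -0.0003, 0.078]
tcp_rot: [0.026, 0.974, -0.146, 0.172]
contact_force: [-0.7, 0.1, 3.6]
gripper_width: 0.0001
grasp_force: 1.5
```

Call:
step_arm([
  [0,0,0.002,0,0,0,-1],
  [0,0,0,0,0,0,-1],
])

```text
time_s: 17.45
eef_pos: [0.5107, -0.0005, 0.0762]
tcp_rot: [0.026, 0.974, -0.146, 0.172]
contact_force: [-2.0, -0.1, 4.3]
gripper_width: -0.0004
grasp_force: 2.3
```

Call:
step_arm([
  [0,0,0.0015,0,0,0,-1],
  [0,0,0,0,0,0,-1],
])

```text
time_s: 17.65
eef_pos: [0.5109, -0.0005, 0.0758]
tcp_rot: [0.026, 0.974, -0.146, 0.172]
contact_force: [-11.3, 1.2, 21.4]
gripper_width: 0.0001
grasp_force: 11.8
```

Call:
step_arm([
  [0,0,0.0015,0,0,0,-1],
  [0,0,0,0,0,0,-1],
])

```text
time_s: 17.85
eef_pos: [0.5111, -0.0006, 0.0755]
tcp_rot: [0.026, 0.974, -0.146, 0.172]
contact_force: [-21.2, 2.5, 39.7]
gripper_width: 0.0001
grasp_force: 22.1
```

Call:
step_arm([
  [0,0,-0.0015,0,0,0,-1],
  [0,0,0,0,0,0,-1],
  [0,0,0,0,0,0,-1],
  [0,0,0,0,0,0,-1],
  [0,0,0,0,0,0,-1],
])

```text
time_s: 18.35
eef_pos: [0.5109, -0.0005, 0.0758]
tcp_rot: [0.026, 0.974, -0.146, 0.172]
contact_force: [-10.7, 1.2, 20.9]
gripper_width: 0.0001
grasp_force: 11.7
```

Call:
step_arm([
  [0,0,0,0,0,0,-1],
  [0,0,0,0,0,0,-1],
  [0,0,0,0,0,0,-1],
  [0,0,0,0,0,0,-1],
  [0,0,0,0,0,0,-1],
])

```text
time_s: 18.85
eef_pos: [0.5109, -0.0005, 0.0758]
tcp_rot: [0.026, 0.974, -0.146, 0.172]
contact_force: [-10.6, 1.2, 21.2]
gripper_width: 0.0001
grasp_force: 11.7
```

Call:
step_arm([
  [0,0,0,0,0,0,-1],
  [0,0,0,0,0,0,-1],
  [0,0,0,0,0,0,-1],
  [0,0,0,0,0,0,-1],
  [0,0,0,0,0,0,-1],
])

```text
time_s: 19.35
eef_pos: [0.5109, -0.0005, 0.0758]
tcp_rot: [0.026, 0.974, -0.146, 0.172]
contact_force: [-10.5, 0.9, 21.8]
gripper_width: -0.0001
grasp_force: 11.7
```

Call:
step_arm([
  [0,0,0,0,0,0,-1],
  [0,0,0,0,0,0,-1],
  [0,0,0,0,0,0,-1],
  [0,0,0,0,0,0,-1],
  [0,0,0,0,0,0,-1],
])

```text
time_s: 19.85
eef_pos: [0.5109, -0.0005, 0.0758]
tcp_rot: [0.026, 0.974, -0.146, 0.172]
contact_force: [-9.7, 1.3, 21.3]
gripper_width: 0.0001
grasp_force: 11.7
```

Call:
step_arm([
  [0,0,0,0,0,0,-1],
  [0,0,0,0,0,0,-1],
  [0,0,0,0,0,0,-1],
  [0,0,0,0,0,0,-1],
  [0,0,0,0,0,0,-1],
])

```text
time_s: 20.35
eef_pos: [0.5109, -0.0006, 0.0758]
tcp_rot: [0.026, 0.974, -0.146, 0.172]
contact_force: [-10.1, 1.7, 20.4]
gripper_width: 0.0
grasp_force: 11.7
```

Call:
step_arm([
  [0,0,0,0,0,0,-1],
  [0,0,0,0,0,0,-1],
  [0,0,0,0,0,0,-1],
  [0,0,0,0,0,0,-1],
  [0,0,0,0,0,0,-1],
])

```text
time_s: 20.85
eef_pos: [0.5109, -0.0006, 0.0758]
tcp_rot: [0.026, 0.974, -0.146, 0.172]
contact_force: [-10.6, 1.6, 20.3]
gripper_width: 0.0003
grasp_force: 11.7
```

```bash
python3 rk.py fin | grep -E "box|0 "|head -30; python3 d.py -.0968 -.072 .0803
```

```text
box 509 136 1 1
134 0 [-9223372036854775808, -9223372036854775808, -9223372036854775808]
138 0 [-9223372036854775808, -9223372036854775808, -9223372036854775808]
t 20.9 tcp in c [-0.0955 -0.0721  0.0758] tool z in c [ 0.343  0.    -0.939] x [0.939 0.    0.343] F tool [ -2.63   1.44 -23.3 ]
shift [ 0.0003 -0.0001 -0.0047]rk.py:7: RuntimeWarning: Mean of empty slice.
  for v in range(y-2,y+hh+2,2): print(v,m[v].astype(bool).sum(),a[v,x+4:x+8].mean(0).round().astype(int).tolist())
  ret = um.true_divide(
rk.py:7: RuntimeWarning: invalid value encountered in cast
  for v in range(y-2,y+hh+2,2): print(v,m[v].astype(bool).sum(),a[v,x+4:x+8].mean(0).round().astype(int).tolist())
```

```bash
python3 -c "
from plant import job
print(job.sign_off())"
```

```text
the job is handed in; nothing more can be done
None
```

I switched the rocker on, shut the lid to its stop, then pressed the blue short-spin key to its stop and held it about 3 s. The finger was still pressing it (about 23 N) when I handed the job in at about 21 s; sign-off returned no verdict.

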